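# Clamp a hard drive in the inspection cradle

### The arm

A 6-joint arm with a two-finger parallel gripper is mounted at the origin on the work surface. World frame = base frame: x ahead of the robot, y to its left, z up, the work surface at z = 0. Lengths are in m, angles in rad, forces in N, time in s.
With the tool pointing down it reaches from about 0.275 to 0.75 m from the base axis. Payload 10.2 kg.
Tool frame: the origin (TCP) lies between the finger pads; the fingertips stand 11 mm ahead of it and the grasp point (between the pads) lies 8 mm behind it; z points along the fingers, y is the line along which they close (so a half turn about z gives the same grasp; the last joint's range is limited). The gripper opens to 85 mm and grips with 20 to 120 N. Pads are 22 mm wide; open, the fingers measure 114 mm over their backs; the gripper's body (76 mm by 85 mm) begins 54 mm behind the grasp point. The pads swing forward as they close: fully open they stand 13 mm farther back than shut.
Start: joints at [-1.568, 0.313, 1.498, -0, 1.331, -0.223], TCP at [0.118, -0.512, 0.242] pointing down, gripper open.
Joint ranges: [-2.94, 2.94], [-0.97, 2.17], [0.19, 2.56], [-1.23, 4.37], [0.02, 3.11], [-2.88, 2.88]. Speed limits (rad/s): [2.39, 2.39, 3.01, 3.14, 3.14, 3.14].

### API

Orientations are given as [roll, pitch, yaw] about the fixed x, y, z axes, in that order (R = Rz(yaw) Ry(pitch) Rx(roll)).
In Python, from station import manip gives the robot as it stands. Calls block until the motion is done:
- manip.reach(position, orientation): joint-space move of the TCP to a pose.
- manip.move_l(position, ori=None, feed=0.15, until_force=None): straight line of the TCP; ori=None keeps the orientation; feed is the mean speed in m/s. With until_force (N) it stops when the force on the tool has changed by that much, and returns True; else False.
- manip.move_j(angles): joint-space move.
- manip.set_gripper(opening): opening from 0.0 (shut) to 1.0 (fully open); the grip force is fixed at half the most; returns when the fingers have stopped.
- manip.hold(seconds).
- manip.inverse_kinematics(position, orientation): joint angles nearest the present ones, or None.
- manip.capture(name): name is "scene" or "top"; returns a dict with "image" (480x640x3 uint8, red, green, blue), "K" (3x3 intrinsics, pixels), "position" and "rotation" of the camera in the world. Camera axes: x right, y up, looking along -z (the intrinsics and any distortion apply to the point x, -y, -z); pixel columns grow to the right and rows downward; lengths in m; the calibration is good to about 2 mm. A picture is of the moment at which its call begins. There is no depth.
A pose or a line that the arm cannot do raises manip.Unreachable and nothing moves.
- manip.finish_job(): hands the job in; it is judged then, once.
Readings, each from a call of its own:
- manip.get_time(): time.
- manip.get_joint_pos(): joint angles.
- manip.get_dq(): joint speeds.
- manip.get_effort(): joint torques, N m.
- manip.get_tool_pos(): TCP position.
- manip.get_orientation(): TCP orientation.
- manip.get_wrist_force(): force on the tool from outside, world axes, zero at the start.
- manip.get_moment(): the same for the moment, N m.
- manip.get_gripper_width(): opening from 0.0 (shut) to 1.0 (fully open).
- manip.get_grip_force(): force on a finger pad.
Only numpy, scipy, OpenCV 4.12 (cv2) and the standard library are available. Lean on these libraries where they do the work, as an engineer would, in place of code of your own. Each camera call takes 0.05 s, during which the arm holds its last target. There are 200 camera calls.

### The job

Slide the hard drive gently along the cradle until it is fully home against the orange end stop. Then turn the red clamp knob clockwise until the foot just touches the drive, add a further quarter of a turn, no more, and let go. Leave everything else on the table as it is.

Things in the scene. Friction and masses are not known exactly. Their poses are not given: they have to be found in the camera images.
- cradle: Grey clamp cradle fixed to the table, base 280 x 130 mm. Origin on the table top, straight under the axis of the upright clamp screw; +x is the way the drive slides home, z up. Two 32 mm high aluminium rails (inner faces at y = +-52.5 mm, from x = -170 to +62 mm) guide the drive over the black plate between them.
- beam_end (a point): Centre of the top of the grey arm's near end, 104 mm above the table and 20 mm before the screw axis. The arm (40 mm wide, 22 mm thick) reaches over the drive from a column at the cradle's far end (x = 72 to 108 mm). The screw goes down through it to a round spring-loaded rubber foot, 30 mm across, which starts 2.5 to 10.5 mm above the drive.
- home (a point): Where the drive's centre lies in x and y when the drive is fully home: on the cradle's centre line, 16.5 mm before the screw axis; its axes are those of the cradle. The drive's far end then touches the orange end stop (face at cradle x = +57 mm, top 42 mm above the table).
- plate: Black fixed plate, 224 x 102 x 14 mm, between the guide rails, on which the drive slides. Origin at the centre of its underside; its top is 14 mm above that (17 to 18 mm above the table).
- drive_center (a point): Loose aluminium hard drive, 147 (its x) x 102 x 26 mm, about 0.55 kg; this point is its centre, half-way up. It starts on the plate between the rails, long side along the cradle's x, its far part under the arm, 35 to 65 mm short of home (towards the robot). Fragile: push it with less than 25 N. Its near end face, 73.5 mm from this point, is free to push on.
- knob (a joint): Clamp knob angle (rad), 0 at the start, growing clockwise from above. Lowers the foot 20 mm a turn; the knob keeps its height and stays where left. Drag 0.28 N m. From the touch (0.7 to 3.4 rad from the start) the torque, turning or held still, rises by 0.1 N m within some 0.3 rad (foot spring preloaded to 30 N), then by 0.06 N m per rad (6 N per mm).
- knob_grip (a point): On the knob's axis at mid-height of its red grip bar, 130 mm above the table. The bar is 58 mm long, 12 mm thick and 24 mm high and stands on a round collar 30 mm across. The x axis runs along the bar: at knob angle 0 that is the cradle's x; it turns with the knob. The arm's top is 26 mm below this point.
- screwdriver: Bystander: screwdriver lying beside the cradle.
- screw_pot: Bystander: small blue pot, 52 mm across, 40 mm high, beside the cradle.
- spare_drive: Bystander: another drive of the same size, green top, on the table at the left.
- power_brick: Bystander: black power brick, 120 x 55 x 34 mm.
- mug: Bystander: white mug, 95 mm high.
- tape_roll: Bystander: yellow roll, 90 mm across, 24 mm high.
- mouse: Bystander: black round computer mouse, 60 mm across.
There are look-alikes about, which are no part of the job. Leave any blue look-alike of the part that bears drive_center alone. What is shaped like the plate but green is not meant.

How it is judged:
By the outcome, as a careful person would: the job done as asked, in the order asked, and still so for the second after the job is handed in, with the robot touching nothing.
It also fails if it takes over 72 s, if anything falls off the work surface, if the arm or the gripper's body presses on something with over 40 N, if the wrist force passes 120 N, or if a joint passes its speed limit or range.

## Working session

There is one attempt and no reset: what is moved stays moved. The work goes in short steps, each a Python script; the robot and the scene stay as the last script left them, time stands still between calls to the robot, and variables do not carry over. Pictures are saved under pics/ and viewed, at most 10 in all, crops included, and the job is handed in when it is done.

```bash
ls; mkdir -p pics
python3 - <<'E'
from station import manip
import cv2
for n in("scene","top"):
    c=manip.capture(n); cv2.imwrite(f"pics/{n}0.png",c["image"][:,:,::-1]); print(n,c["K"].tolist(),c["position"],c["rotation"],[k for k in c])
print(manip.get_time())
E
```

```text
pics
scene [[531.8859821181164, 0.0, 321.11772014447365], [0.0, 531.8859821181164, 236.1654169377702], [0.0, 0.0, 1.0]] [1.16447102 0.33092679 1.10308144] [ 0.67487387 -0.00638888  2.03999684] ['image', 'K', 'position', 'rotation']
top [[485.9974435710395, 0.0, 319.1669299603889], [0.0, 485.9974435710395, 239.13828179428765], [0.0, 0.0, 1.0]] [ 0.28117135 -0.00618207  1.48989274] [ 0.12420264  0.00676865 -1.58434487] ['image', 'K', 'position', 'rotation']
0.1
```

View pics/scene0.png

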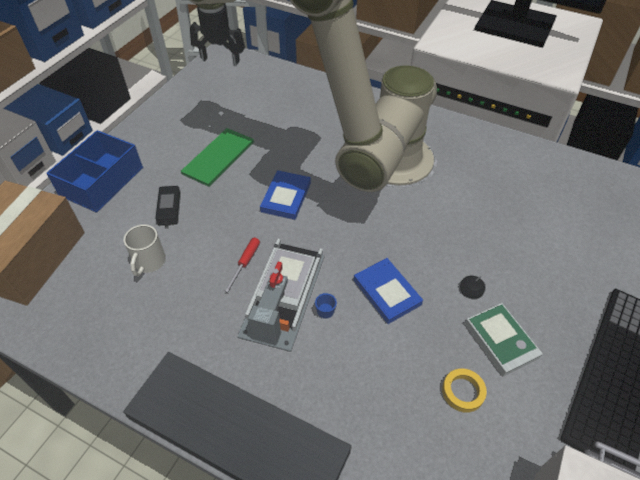

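View pics/top0.png

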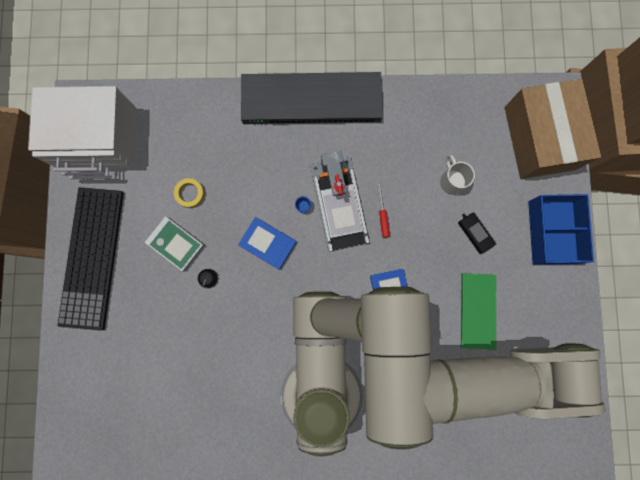

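Scene view: the cradle runs from its black plate end (scene ~300,250 / top ~349,240) to the column (scene ~265,325 / top ~335,160), with the red knob at scene (277,272) / top (339,184). 

Candidates:
- **Drive:** the silver drive in the cradle at top (343,215) is the one I want. The blue ones at top (267,243) and (390,280) and the green spare at (175,244) are not.
- **Plate:** the black plate in the cradle is the one I want. The green one at top (478,310) is not.
- **Knob:** the red bar at top (339,184) is the one I want. The red screwdriver handle at (384,223) is not.

Next is a close crop of both views.

Run:
```python
import cv2,numpy as np
a=cv2.imread("pics/top0.png")[146:254,305:375]; b=cv2.imread("pics/scene0.png")[235:350,235:325]
f=lambda i:cv2.resize(i,None,fx=5,fy=5,interpolation=cv2.INTER_CUBIC)
o=np.zeros((575,800,3),np.uint8);A=f(a);B=f(b);o[:A.shape[0],:350]=A;o[:,350:]=B
cv2.imwrite("pics/crop.png",o)
```

```text
(no output)
```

View pics/crop.png

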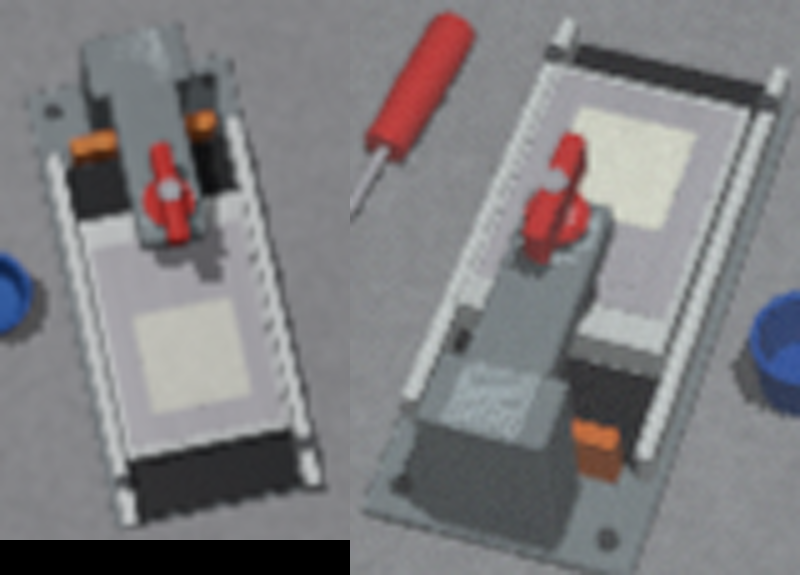

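The crop confirms the choice: a silver drive with a pale label between the rails, and a red bar with a silver cap at top-crop (170,189) / scene-crop (556,180). Now I'll triangulate the shared points.

```bash
cat > h.py <<'E'
import numpy as np
from scipy.spatial.transform import Rotation as R
from scipy.optimize import least_squares
C={"scene":([531.886,321.118,236.165],[1.16447102,.33092679,1.10308144],[.67487387,-.00638888,2.03999684]),
"top":([485.997,319.167,239.138],[.28117135,-.00618207,1.48989274],[.12420264,.00676865,-1.58434487])}
def proj(n,p):
    (f,cx,cy),t,r=C[n]; q=R.from_euler('xyz',r).inv().apply(np.asarray(p)-t)
    return np.stack([cx+f*q[...,0]/-q[...,2],cy+f*q[...,1]/q[...,2]],-1)
def tri(a,b):
    s=least_squares(lambda p:np.r_[proj("top",p)-a,proj("scene",p)-b],[.5,0,.1]); return s.x,np.abs(s.fun).max()
T=lambda u,v:np.array([305+(u-2)/5,146+(v-2)/5]); S=lambda u,v:np.array([235+(u-352)/5,235+(v-2)/5])
E
python3 - <<'E'
from h import *
P={"cap":((170,189),(556,180)),"beam+y":((141,246),(612,212)),"dn+":((130,458),(748,110)),"dn-":((298,430),(555,68)),"df+":((80,222),(660,350)),"df-":((238,193),(470,305))}
for k,(a,b) in P.items(): x,e=tri(T(*a),S(*b)); print(k,x.round(4),round(e,2))
# model fit: cradle pose + drive offset + top heights
M={"cap":None,"beam+y":(-.020,.020,.104)}
obs=[]
def mod(q):
    x,y,w,d,zc=q; r=R.from_euler('z',w)
    m=[(0,0,zc),(-.02,.02,.104),(-.0165-d-.0735,.051,.0435),(-.0165-d-.0735,-.051,.0435),(-.0165-d+.0735,.051,.0435),(-.0165-d+.0735,-.051,.0435)]
    return r.apply(m)+[x,y,0]
V=list(P.values())
f=lambda q:np.r_[(proj("top",mod(q))-[T(*a) for a,b in V]).ravel(),(proj("scene",mod(q))-[S(*b) for a,b in V]).ravel()]
s=least_squares(f,[.55,0,0,.05,.145],loss='soft_l1'); print(s.x.round(4)); print(f(s.x).reshape(2,-1,2).round(1).tolist())
E
```

```text
cap [ 0.6078 -0.0563  0.1421] 0.1
beam+y [ 0.5855 -0.0418  0.0975] 0.37
dn+ [ 0.4679 -0.0336  0.0393] 0.1
dn- [ 0.4843 -0.1354  0.032 ] 0.0
df+ [ 0.6121 -0.0051  0.044 ] 0.03
df- [ 0.6288 -0.0995  0.0385] 0.76
[ 0.6088 -0.0561  0.2008  0.0437  0.1429]
[[[-0.2, -0.4], [-0.0, -0.6], [-0.2, -0.1], [-0.6, -1.7], [-0.6, 0.2], [0.6, -1.1]], [[-0.2, 0.1], [0.8, -1.4], [0.4, -0.9], [-0.1, -1.4], [0.7, 0.3], [-3.0, -0.8]]]
```

Run:
```python
from h import *
def un(n,a,z): return least_squares(lambda p:proj(n,[*p,z])-a,[.5,0]).x
for z in(.032,.038):
  for n,F,L in(("top",T,[((55,160),(126,500)),((235,120),(312,470)),((128,460),(297,431))]),("scene",S,[((645,455),(785,75)),((407,395),(565,40)),((748,110),(555,68))])):
    for a,b in L:
        p,q=un(n,F(*a),z),un(n,F(*b),z); d=p-q; print(z,n,p.round(4),q.round(4),"len",np.hypot(*d).round(4),"yaw",np.arctan2(d[1],d[0]).round(4))
```

```text
0.032 top [0.6539 0.0096] [ 0.4432 -0.0306] len 0.2146 yaw 0.1884
0.032 top [ 0.6775 -0.1015] [ 0.4598 -0.1432] len 0.2216 yaw 0.1896
0.032 top [ 0.4675 -0.0322] [ 0.4837 -0.1348] len 0.1039 yaw 1.7276
0.032 scene [0.6576 0.0115] [ 0.4351 -0.0298] len 0.2263 yaw 0.1836
0.032 scene [ 0.6802 -0.1013] [ 0.4664 -0.1399] len 0.2173 yaw 0.1786
0.032 scene [ 0.4632 -0.0363] [ 0.4843 -0.1354] len 0.1013 yaw 1.7808
0.038 top [0.6524 0.0095] [ 0.4425 -0.0305] len 0.2137 yaw 0.1884
0.038 top [ 0.6758 -0.1011] [ 0.4591 -0.1427] len 0.2207 yaw 0.1896
0.038 top [ 0.4667 -0.0321] [ 0.4829 -0.1343] len 0.1034 yaw 1.7276
0.038 scene [0.6605 0.0133] [ 0.4392 -0.0278] len 0.225 yaw 0.1836
0.038 scene [ 0.6829 -0.0988] [ 0.4703 -0.1372] len 0.216 yaw 0.1786
0.038 scene [ 0.4671 -0.0343] [ 0.4881 -0.1328] len 0.1007 yaw 1.7808
```

```bash
cat >> h.py <<'E'
O=np.array([.6085,-.0562]); YAW=.188; U=np.array([np.cos(YAW),np.sin(YAW)]); N=np.array([-U[1],U[0]])
W=lambda xc,yc,z:[*(O+xc*U+yc*N),z]
E
python3 - <<'E'
from h import *
from station import manip as m
for p in(W(-.165,0,.036),W(-.165,0,.2),W(0,0,.131)):
  for y in(YAW,YAW+np.pi,YAW-.3):
    q=m.inverse_kinematics(p,[np.pi,0,y]); print(np.round(p,4),round(y,2),None if q is None else np.round(q,3))
print(m.get_orientation())
E
```

```text
[ 0.4464 -0.087   0.036 ] 0.19 [-0.451  0.457  1.923 -0.     0.761  0.932]
[ 0.4464 -0.087   0.036 ] 3.33 [-0.451  0.457  1.923  0.     0.761 -2.21 ]
[ 0.4464 -0.087   0.036 ] -0.11 [-0.451  0.457  1.923 -0.     0.761  1.232]
[ 0.4464 -0.087   0.2   ] 0.19 [-0.451  0.199  1.762 -0.     1.181  0.932]
[ 0.4464 -0.087   0.2   ] 3.33 [-0.451  0.199  1.762  0.     1.181 -2.21 ]
[ 0.4464 -0.087   0.2   ] -0.11 [-0.451  0.199  1.762 -0.     1.181  1.232]
[ 0.6085 -0.0562  0.131 ] 0.19 [-0.284  0.6    1.364 -0.     1.178  1.099]
[ 0.6085 -0.0562  0.131 ] 3.33 [-0.284  0.6    1.364  0.     1.178 -2.042]
[ 0.6085 -0.0562  0.131 ] -0.11 [-0.284  0.6    1.364 -0.     1.178  1.399]
[-3.14047137e+00 -2.77493127e-04  2.25742612e-01]
```

Run:
```python
from h import *
from station import manip as m
o=[np.pi,0,YAW+np.pi]
m.set_gripper(0.0); m.reach(W(-.168,0,.16),o); m.move_l(W(-.168,0,.036),feed=.12)
print(m.get_time(),m.get_tool_pos(),m.get_wrist_force())
r=m.move_l(W(-.115,0,.036),feed=.03,until_force=9)
xc=lambda:(np.array(m.get_tool_pos()[:2])-O)@U
print(r,xc(),m.get_wrist_force())
r=m.move_l(W(-.085,0,.036),feed=.012,until_force=9)
print(r,xc(),m.get_tool_pos(),m.get_wrist_force(),m.get_time())
import cv2
for n in("top","scene"): cv2.imwrite(f"pics/{n}1.png",m.capture(n)["image"][:,:,::-1])
```

```text
4.0 [ 0.44379784 -0.08777283  0.03652995] [-0.00754606 -1.01051325  0.02421448]
False -0.11548591786114093 [-5.70430043 -1.23295372  3.93838187]
True -0.10253805033719156 [ 0.50769811 -0.07499288  0.03557961] [ 0.37694053 -0.63241278 -0.60001392] 7.2083
```

Run:
```python
from h import *
from station import manip as m
import cv2
xc=lambda:round((np.array(m.get_tool_pos()[:2])-O)@U,5)
for k in range(3):
    r=m.move_l(W(-.09,0,.036),feed=.01,until_force=9); a=xc(),m.get_wrist_force()[:2]@U; m.hold(.2); print(r,a,xc(),m.get_wrist_force()@[*U,0],m.get_time())
a=m.capture("top")["image"][140:250,300:380,::-1];b=m.capture("scene")["image"][235:350,235:325,::-1]
f=lambda i:cv2.resize(i,None,fx=4.4,fy=4.4,interpolation=cv2.INTER_CUBIC)
A,B=f(a),f(b);o=np.zeros((600,800,3),np.uint8);o[:A.shape[0],:A.shape[1]]=A;o[:B.shape[0],360:360+B.shape[1]]=B
cv2.imwrite("pics/push.png",o)
```

```text
True (np.float64(-0.10261), np.float64(-0.3297973259568022)) -0.10281 -0.5760133633822409 7.9333
True (np.float64(-0.10262), np.float64(-0.11078382210457992)) -0.10281 0.8660535977535593 8.5583
True (np.float64(-0.10264), np.float64(0.9866086708727714)) -0.10281 -0.23037990124045427 9.1917
```

View pics/push.png

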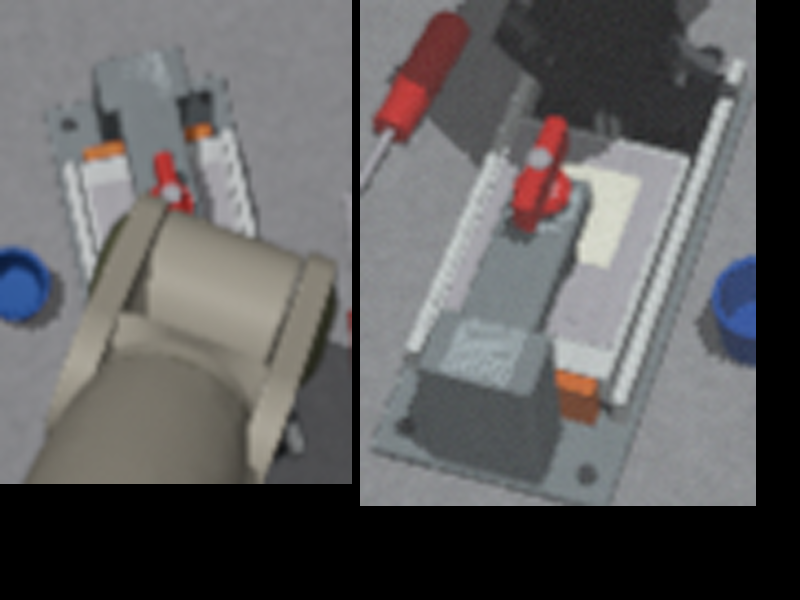

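The drive's far end meets the orange stop in both views: push.png (105,155) and (580,375). Contact repeated at the same spot three times, so it's home. Next I'll back off and grasp the knob.

```bash
sed -i 's/^O=.*; YAW/O=np.array([.6077,-.0563]); YAW/' h.py
python3 - <<'E'
from h import *
from station import manip as m
import cv2
o=[np.pi,0,YAW+np.pi]
m.move_l(W(-.15,0,.036),feed=.06); m.move_l(W(-.15,0,.21),feed=.15)
m.set_gripper(.5); m.reach(W(0,0,.19),o); m.move_l(W(0,0,.131),feed=.08)
print(m.get_time(),m.get_joint_pos(),m.get_tool_pos(),m.get_wrist_force(),m.get_moment())
a=m.capture("top")["image"][140:250,300:380,::-1];b=m.capture("scene")["image"][225:340,225:325,::-1]
f=lambda i:cv2.resize(i,None,fx=4.4,fy=4.4,interpolation=cv2.INTER_CUBIC)
A,B=f(a),f(b);o=np.zeros((600,800,3),np.uint8);o[:A.shape[0],:A.shape[1]]=A;o[:B.shape[0],360:360+B.shape[1]]=B
cv2.imwrite("pics/grasp.png",o)
E
```

```text
13.575 [-2.84141444e-01  5.97507880e-01  1.36645083e+00  7.89752607e-06
  1.17669897e+00 -2.04292739e+00] [ 0.60794662 -0.05638694  0.13154521] [-0.33392869  0.92686494 -0.43323885] [-0.03407287  0.03181684  0.01946431]
```

View pics/grasp.png

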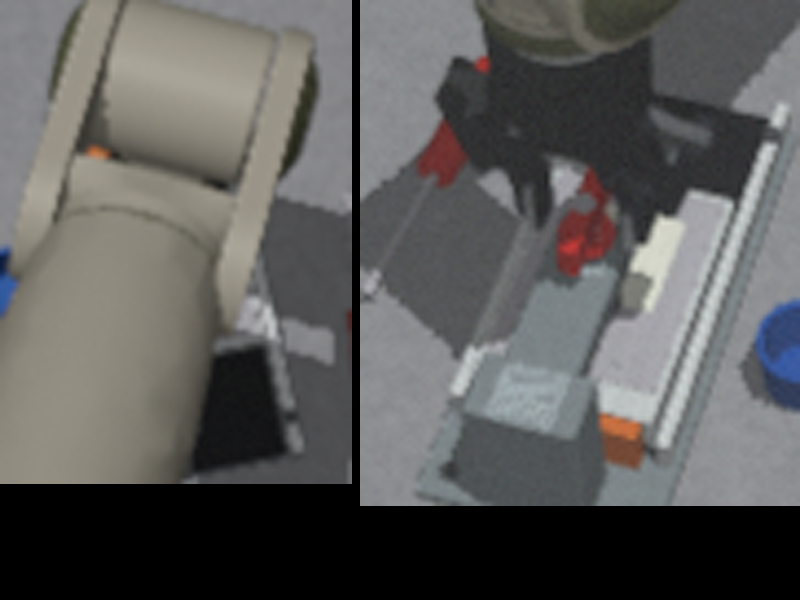

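The fingers straddle the red bar at (590,225) and the drive still sits against the stop. Now closing on the bar and turning a little.

```bash
cat >> h.py <<'E'
import json,os
def rd(m,k=4):
    a=[]
    for _ in range(k): a.append(np.r_[m.get_joint_pos()[5],m.get_moment()[2],m.get_effort()[5],m.get_wrist_force()]); m.hold(.02)
    return np.mean(a,0)
def turn(m,n,step=.1):
    q=np.array(m.get_joint_pos()); L=json.load(open("log.json")) if os.path.exists("log.json") else []
    tgt=L[-1][6] if L else q[5]
    if L: q=np.array(L[-1][7])
    else: q=q.copy()
    for i in range(n):
        tgt+=step; q[5]=tgt; m.move_j(q.tolist()); r=rd(m); L.append([*r.tolist(),tgt,q.tolist()]); print(np.round(r,3).tolist())
    json.dump(L,open("log.json","w")); print("t",m.get_time())
E
python3 - <<'E'
from h import *
from station import manip as m
print(rd(m).round(3)); m.set_gripper(0.0); print(m.get_gripper_width(),m.get_grip_force(),rd(m).round(3),m.get_time())
turn(m,5)
E
```

```text
[-2.043  0.01  -0.    -0.079 -0.376  0.704]
0.12713078352651547 62.131317257881165 [-2.043  0.165  0.176  0.058 -5.285  1.71 ] 14.1917
[-1.945, -0.306, -0.089, 0.104, -1.817, 0.248]
[-1.847, -0.272, -0.104, -0.356, -2.542, 0.28]
[-1.747, -0.258, -0.107, 0.141, -3.339, -0.021]
[-1.647, -0.27, -0.107, 0.285, -4.214, -0.157]
[-1.548, -0.277, -0.156, 0.316, -5.001, 0.21]
t 15.775
```

```bash
cat >> h.py <<'E'
def nudge(m,dy,dx=0):
    L=json.load(open("log.json")); q=np.array(L[-1][7]); p=np.array(m.get_tool_pos()); o=m.get_orientation()
    d=np.array(m.inverse_kinematics((p+[dx,dy,0]).tolist(),o))-np.array(m.inverse_kinematics(p.tolist(),o))
    q=q+d; L[-1][6]=q[5]; L[-1][7]=q.tolist(); json.dump(L,open("log.json","w")); m.move_j(q.tolist()); print("nudged",rd(m).round(3))
E
python3 - <<'E'
from h import *
from station import manip as m
nudge(m,-.0006); turn(m,4)
E
```

```text
nudged [-1.546 -0.11  -0.144  0.226 -1.312  0.64 ]
[-1.447, -0.272, -0.099, 0.806, -0.143, 0.953]
[-1.348, -0.257, -0.107, 1.117, 0.323, 1.082]
[-1.248, -0.249, -0.109, 0.682, 0.826, 1.105]
[-1.148, -0.262, -0.109, 0.703, 1.696, 1.499]
t 17.3583
```

Run:
```python
from h import *
from station import manip as m
for i in range(12):
    turn(m,1); L=json.load(open("log.json")); f=L[-1][3:5]
    if np.hypot(*f)>5: nudge(m,.00015*f[1],.00015*f[0])
    if abs(L[-1][1])>.36: break
```

```text
[-1.048, -0.263, -0.109, 0.598, 1.603, 1.663]
t 17.675
[-0.948, -0.239, -0.109, 0.447, 1.453, 1.727]
t 17.9917
[-0.848, -0.287, -0.109, -0.208, 1.788, 2.547]
t 18.3083
[-0.748, -0.264, -0.109, -0.894, 1.423, 2.836]
t 18.625
[-0.648, -0.246, -0.109, -1.92, 0.988, 2.9]
t 18.9417
[-0.548, -0.269, -0.108, -2.783, 0.959, 3.364]
t 19.2583
[-0.448, -0.27, -0.108, -3.631, 0.122, 4.486]
t 19.575
[-0.348, -0.29, -0.107, -4.527, 0.086, 4.18]
t 19.8917
[-0.249, -0.282, -0.147, -5.26, -0.304, 4.603]
t 20.2083
nudged [-0.247 -0.095 -0.135  1.51  -0.024  0.83 ]
[-0.148, -0.285, -0.101, 3.384, 0.184, -0.013]
t 20.8417
[-0.048, -0.271, -0.147, 4.851, -0.343, -0.64]
t 21.1583
[0.052, -0.269, -0.179, 5.237, -0.138, -0.789]
t 21.475
nudged [ 0.054 -0.146 -0.166 -1.496 -0.451  3.368]
```

```bash
sed -i 's/k=4/k=8/' h.py
python3 - <<'E'
from h import *
from station import manip as m
for i in range(13):
    turn(m,1); L=json.load(open("log.json")); f=L[-1][3:5]
    if abs(L[-1][1])>.35: break
    if np.hypot(*f)>6: nudge(m,.0001*f[1],.0001*f[0])
E
```

```text
[0.153, -0.274, -0.157, -3.437, -0.921, 4.565]
t 22.175
[0.252, -0.272, -0.2, -5.417, -0.72, 5.23]
t 22.5583
[0.352, -0.283, -0.222, -5.652, -0.78, 5.218]
t 22.9417
[0.452, -0.274, -0.222, -5.771, -0.628, 5.268]
t 23.325
[0.552, -0.274, -0.222, -5.731, -0.467, 5.45]
t 23.7083
[0.652, -0.282, -0.222, -6.32, -0.389, 5.669]
t 24.0917
nudged [ 0.654 -0.126 -0.146 -2.171  0.579  3.853]
[0.753, -0.265, -0.157, -2.332, 0.883, 4.074]
t 24.8583
[0.852, -0.225, -0.125, -2.052, 1.773, 4.168]
t 25.2417
[0.952, -0.143, -0.057, -2.178, 2.251, 4.492]
t 25.625
[1.052, -0.143, -0.053, -2.463, 3.239, 4.541]
t 26.0083
[1.152, -0.139, -0.094, -3.013, 4.084, 4.874]
t 26.3917
[1.252, -0.172, -0.109, -3.113, 4.328, 4.847]
t 26.775
[1.352, -0.178, -0.103, -3.013, 4.593, 4.828]
t 27.1583
```

Run:
```python
from h import *
from station import manip as m
L=json.load(open("log.json")); q=np.array(L[-1][7]); t0=m.get_time()
def s(): return [round(float(v),3) for v in (m.get_time()-t0,m.get_joint_pos()[5],m.get_dq()[5],m.get_moment()[2],m.get_effort()[5])]
print("now",s())
for d in[.01]*5+[.06]:
    q[5]+=d; m.move_j(q.tolist()); print(d,s())
for i in range(8): m.hold(.02); print(s())
L[-1][6]=q[5];L[-1][7]=q.tolist();json.dump(L,open("log.json","w")); print(q[5])
```

```text
now [0.0, 1.352, 0.001, -0.185, -0.159]
0.01 [0.25, 1.361, -0.001, 0.276, 0.296]
0.01 [0.5, 1.371, -0.002, 0.24, 0.319]
0.01 [0.75, 1.381, 0.0, 0.215, 0.319]
0.01 [1.0, 1.391, -0.001, 0.297, 0.32]
0.01 [1.25, 1.401, -0.001, 0.297, 0.32]
0.06 [1.5, 1.462, -0.008, 0.041, 0.129]
[1.517, 1.462, -0.004, 0.009, 0.076]
[1.533, 1.462, -0.003, -0.008, 0.045]
[1.55, 1.462, -0.002, -0.037, 0.027]
[1.567, 1.462, -0.001, -0.019, 0.017]
[1.583, 1.462, 0.0, 0.052, 0.012]
[1.6, 1.462, -0.0, -0.04, 0.009]
[1.617, 1.462, 0.002, -0.026, 0.008]
[1.633, 1.462, -0.0, 0.027, 0.007]
1.4654258013205435
```

The positive torque on small forward steps shows the earlier steady negative readings were recoil against the drag. The shift at q6 0.75–0.95 is the spring preload. A smooth-ramp fit puts the touch at q6 ≈ 0.70 (knob 2.74 rad, within 0.7–3.4), so the target is q6 = 2.27.

Run:
```python
from h import *
from station import manip as m
for i in range(8):
    turn(m,1,(2.27-json.load(open("log.json"))[-1][6])/(8-i)); L=json.load(open("log.json")); f=L[-1][3:5]
    if np.hypot(*f)>6 and i<7: nudge(m,.0001*f[1],.0001*f[0])
```

```text
[1.563, -0.157, -0.091, -2.659, 4.767, 5.172]
t 29.175
[1.663, -0.147, -0.085, -2.952, 5.2, 5.582]
t 29.5583
[1.764, -0.15, -0.08, -3.02, 5.173, 5.248]
t 29.9417
[1.864, -0.131, -0.074, -2.721, 5.431, 5.437]
t 30.325
nudged [ 1.867e+00  3.100e-02  3.000e-03 -2.520e-01  2.774e+00  3.770e+00]
[1.966, -0.089, -0.003, 0.632, 2.946, 3.249]
t 31.0917
[2.066, -0.085, 0.004, 1.685, 3.216, 2.484]
t 31.475
[2.166, -0.066, 0.01, 3.238, 3.511, 2.394]
t 31.8583
[2.268, -0.111, -0.053, 3.469, 3.794, 1.865]
t 32.2417
```

Run:
```python
from h import *
from station import manip as m
import cv2
m.set_gripper(.5); p=np.array(m.get_tool_pos()); print(p,m.get_orientation())
m.move_l((p+[0,0,.08]).tolist(),feed=.1)
m.move_j([-1.3,.313,1.498,0,1.331,1.5]); print(m.get_time(),m.get_wrist_force())
a=m.capture("top")["image"][140:250,300:380,::-1];b=m.capture("scene")["image"][225:340,225:325,::-1]
f=lambda i:cv2.resize(i,None,fx=4.4,fy=4.4,interpolation=cv2.INTER_CUBIC)
A,B=f(a),f(b);o=np.zeros((600,800,3),np.uint8);o[:A.shape[0],:A.shape[1]]=A;o[:B.shape[0],360:360+B.shape[1]]=B
cv2.imwrite("pics/end.png",o)
```

```text
[ 0.60686808 -0.05757238  0.13130163] [ 3.14088744e+00 -1.77309619e-03 -9.83999237e-01]
35.55 [-0.16804752 -0.68699744  0.71429486]
```

View pics/end.png

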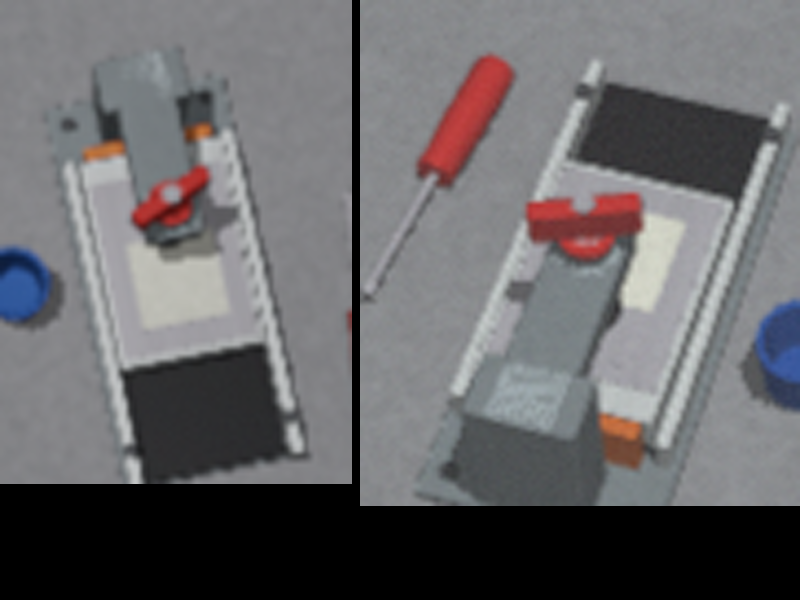

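The drive sits against the orange stop at (105,155) and (620,425). The bar lies from (140,218) to (205,175), which is yaw −0.99, so the knob is at 4.31 rad as intended. Nothing else has moved.

```bash
python3 -c "
from station import manip as m
print(m.finish_job())"
```

```text
the job is handed in; nothing more can be done
None
```

The job is handed in: the drive is home against the orange stop and the clamp knob is released at 4.31 rad, a quarter turn past the touch, which I estimated from torque readings at about 2.74 rad, good to perhaps 0.1 rad.

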